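Eject the twin-barrel cassette and stop it with the other finger

TASK

One of the two test docks holds the optical cassette with two round barrels on top: with one fingertip press that dock's ejector button down, and with the other fingertip standing in the chute trap the cassette as it pops out, before it slides off the end. Do not lift or carry the cassette, and leave the other dock and everything else on the bench alone. Finish holding: the cassette out of its latch, at rest in the chute and still resting against your finger.

Things in the scene. Friction and masses are not known exactly. Their poses are not given: they have to be found in the camera images.
- dock_twin: The dock with the twin-barrel cassette: fixed, 250 mm long, 70 mm wide, with a straight sloping black chute along its centre line (y = 0). Origin on the bench, under the place where the latched cassette's nose rests; x points level, the way the cassette is ejected (downhill), y left seen that way, z up. The chute floor is 42 mm above the bench at x = 0 and falls 12 degrees.
- chute_mid (a point): Point on that dock's chute floor, on its centre line, abreast of the button: x = 30 mm, 35.6 mm above the bench. The chute is 46 mm wide inside, with a slippery floor; its walls are 4 mm thick and stand 10 mm above the floor (20 mm beside the latched cassette).
- chute_end (a point): Middle of that chute floor's open lower end, at x = 137 mm, 13 mm above the bench. A cassette not stopped slides off here about half a second after its release.
- ram_face (a point): Where the sprung, damped ram behind the latched cassette touches its rear. It pushes the cassette downhill, about 1.3 N at first and 0.6 N at the end of its 50 mm stroke; from there the cassette slides on by its weight.
- ejector_twin_top (a point): Top centre of this dock's ejector button: round, black, 24 mm across, on a grey pedestal (44 by 42 mm, top 36 mm above the bench) beside the chute, at x = 30, y = 52 mm in the dock's frame. Its top is 51.6 mm above the bench when up: 16 mm above the chute floor abreast of it, 6 mm when fully down. It moves straight down.
- ejector_twin (a joint): Travel of that button in m: 0 up, 0.010 fully down; springs back when released. It needs 1.5 N to start and 4.5 N to go fully down. The catch lets the cassette go when it is about 0.006 down.
- cassette_twin: Aluminium cassette with two round dark barrels (20 mm diameter, 10 mm tall, light centres) side by side on its top, the only such one. Body 60 mm long (x), 43 mm wide, 32 mm tall without the barrels, about 180 g, loose. Origin: centre of its underside; x towards its nose, downhill along the chute, z normal to the chute floor. Latched, it lies in the top of the chute with its nose at the dock's x = 0, and slides out along the chute once released.
- cassette_twin_nose (a point): Middle of the lower front edge of the twin-barrel cassette, the end that comes out first (30 mm ahead of its origin).
- dock_plain: The second, identical dock, same frame and sizes as dock_twin, holding the flat-topped cassette. To be left alone. The two docks stand side by side, left and right of the robot's middle line, and may have swapped places.
- ejector_plain (a joint): Travel of the button of the second dock, same meaning; it is not to be pressed.
- cassette_plain: The other cassette, the same but with a flat bare top (no barrels); origin as for cassette_twin. It must stay latched in its dock.
- spool: Bystander: small spool with yellow winding, 56 mm diameter, 28 mm tall, loose; origin at its underside.
- cap_jar: Bystander: small pale jar with a white lid, 38 mm diameter, 50 mm tall, loose, between the docks; origin at its underside.
- coupler: Bystander: small blue fibre coupler about 40 by 30 mm, 12 mm tall, loose, between the docks; origin at its underside.
- driver: Bystander: screwdriver 150 mm long lying on the bench; loose.
- meter: Bystander: blue handheld meter 160 by 85 mm, 34 mm tall, lying on the bench; origin at its underside.
- tray: Bystander: small steel tray 100 by 70 mm, 25 mm tall; origin at its underside.
- mug: Bystander: white mug 80 mm diameter, 90 mm tall; origin at its underside.
Mind the look-alikes: they are no part of the job. What is shaped like the cassette_twin but purple or red is not meant.

How it is judged:
On the way, in this order (a step that is already met when the one before it is completed fails the run):
1. the ejector button of the twin-barrel cassette's dock is pressed (value of joint ejector_twin above 0.004 m).
2. the popped cassette is at rest in the chute against a finger (x of cassette_twin_nose in the frame of dock_twin between 0.006 and 0.137 m and contact force between the fingers and cassette_twin above 0.04 N and linear speed of cassette_twin below 0.02 m/s and z of cassette_twin in the frame of dock_twin below 0.05224 m and y of cassette_twin in the frame of dock_twin between -0.008 and 0.008 m and angle between the x axis of cassette_twin and the x axis of dock_twin, either way round below 0.3 rad), for 0.5 s.
At the end, for the whole second after the job is handed in: The twin-barrel cassette lies in the chute with its nose 6 to 137 mm out from its latched place, within 8 mm of the centre line, within 0.3 rad of the dock's x (slope included), not raised, slower than 20 mm/s, and pushing on a finger with over 0.04 N (all of step 2); the arm keeps its last pose, push and grip.
It fails at once if the twin-barrel cassette slid out of the chute's lower end (x of cassette_twin_nose in the frame of dock_twin above 0.145 m).
It fails at once if the twin-barrel cassette was lifted out of the chute (raised more than 8 mm above its latched height or off to the side) (z of cassette_twin in the frame of dock_twin above 0.05624 m or y of cassette_twin in the frame of dock_twin above 0.02 m or y of cassette_twin in the frame of dock_twin below -0.02 m).
It fails at once if the other dock's button was pressed or its cassette moved more than 8 mm (value of joint ejector_plain above 0.004 m or distance of cassette_plain from where it was at the start of the episode above 0.008 m).
It fails at once if a bystander was moved more than 30 mm (distance of any of spool, cap_jar, coupler, driver, meter, tray, mug from where it was at the start of the episode above 0.03 m).
It also fails if it takes over 29 s, if anything falls off the work surface, if the arm or the gripper's body presses on something with over 40 N, if the wrist force passes 120 N, or if a joint passes its speed limit or range.

ROBOT

A 6-joint arm with a two-finger parallel gripper is mounted at the origin on the work surface. World frame = base frame: x ahead of the robot, y to its left, z up, the work surface at z = 0. Lengths are in m, angles in rad, forces in N, time in s.
With the tool pointing down it reaches from about 0.275 to 0.725 m from the base axis. Payload 5.6 kg.
Tool frame: the origin (TCP) lies midway between the tips of the shut fingers; the grasp point (between the pads) lies 19 mm behind it; z points along the fingers, y is the line along which they close (so a half turn about z gives the same grasp; the last joint's range is limited). The gripper opens to 85 mm and grips with 20 to 120 N. Pads are 22 mm wide; open, the fingers measure 114 mm over their backs; the gripper's body (76 mm by 85 mm) begins 54 mm behind the grasp point. The pads swing forward as they close: fully open they stand 13 mm farther back than shut.
Start: joints at [1.532, 0.255, 0.108, 0, -1.424, -0.285], TCP at [0.175, 0.521, 0.21] pointing down, gripper open.
Joint ranges: [-2.95, 2.95], [-1.21, 1.97], [-1.09, 1.5], [-2.87, 1.71], [-2.94, -0.07], [-3.05, 3.05]. Speed limits (rad/s): [2.57, 2.57, 3.14, 3.14, 3.14, 3.14].

INTERFACE

Orientations are given as a unit quaternion [w, x, y, z].
In Python, from plant import bot gives the robot as it stands.
- The arm moves only by the tool play_rows, never from a script. Its argument "rows" is a list of rows, each an object of numbers: "grip": the closure, from -1 (fully open) to 1 (shut); "dx", "dy", "dz": the shift along the tool's x, y, z in cm; "roll": the turn about the tool's z in rad. A call has 1 to 5 rows; each row shifts and turns the commanded pose from where the row before left it, along the tool's axes as they then stand; what a row does not reach is not made up. A row lasts 1/12 s, in which the tool goes at most 41.7 mm and 7.16 degrees, less where a joint would pass 70% of its speed; a pose out of reach is approached as far as the arm can. A call with a gripper value outside its range is refused whole. The fingers move at their own pace and stop on an object; "grip_force" is the grip in N (left out, the last holds). Time passes only in rows, so rows that do not move let the fingers close. It gives the time, the measured TCP pose, the force, the opening and the grip force at its end, in the units of the state.
- bot.observe(): the state, without advancing time (a new reading comes with each control period).
- bot.read_camera(name): name is "scene" or "top" or "wrist"; returns a dict with "image" (400x640x3 uint8, red, green, blue), "camera_matrix" (3x3 intrinsics, pixels), "eye" and "orientation" of the camera in the world. Camera axes: x right, y down, z forward; pixel columns grow to the right and rows downward; lengths in m; the calibration is good to about 2 mm. A picture is of the moment at which its call begins. There is no depth.
- bot.finish_job(): hands the job in; it is judged then, once.
Trained networks look in a picture, given as the dict that the camera call returned (one of the last four; its "shot" number tells which), for a name from the list of things; names that differ only in an ending like _2 or _b are one class to them, and where a whole thing is asked for, a point or a joint stands for the part that bears it (a point fixed in the world has none). Each returns a list of dicts, best first, with "confidence" (0 to 1); they miss things now and then, are a little off and sometimes report something else, mostly with a low value. They report only what shows in the picture. A call takes as long as a camera call. They do not tell look-alikes from the thing itself.
- bot.look_for(label, picture): "bbox" ([left, top, width, height] in pixels, round what is visible of it).
- bot.cut_out(label, picture): "mask" (400x640 bool, what is visible of it) and "bbox" ([left, top, width, height] in pixels, round what is visible of it).
- bot.place_of(label, picture): "at" ([column, row] in pixels: a listed point, or the origin of a listed thing).
The state is a dict: "t": time; "joint_positions": joint angles; "joint_vel": joint speeds; "joint_efforts": joint torques, N m; "tool_pos": TCP position; "eef_rot": TCP orientation; "ft_force": force on the tool from outside, world axes, zero at the start; "torque": the same for the moment, N m; "opening": finger opening in m; "gripper_force": force on a finger pad.
Only numpy, scipy, OpenCV 4.12 (cv2) and the standard library are available. Lean on these libraries where they do the work, as an engineer would, in place of code of your own. Each camera call takes 0.05 s, during which the arm holds its last target. There are 200 camera calls.

## Working session

There is one attempt and no reset: what is moved stays moved. The work goes in short steps, Python scripts to look and compute and a tool call to move; the robot and the scene stay as the last step left them, time stands still between calls to the robot, and variables do not carry over. Pictures are saved under pics/ and viewed, at most 10 in all, crops included, and the job is handed in when it is done.

Besides the shell and the picture viewer there is one more tool, called after "Emit:" in YAML: its name, and indented under it one key for each argument. play_rows: Moves the arm, as the interface text tells. Its arguments: {"type":"object","properties":{"rows":{"type":"array","items":{"type":"object","properties":{"grip":{"type":"number"},"dx":{"type":"number"},"dy":{"type":"number"},"dz":{"type":"number"},"roll":{"type":"number"}}}},"grip_force":{"type":"number"}},"required":["rows"]}

```bash
ls; mkdir -p pics; cat > h.py <<'E'
import numpy as np, cv2
from scipy.spatial.transform import Rotation as R
from plant import bot
def rot(q): return R.from_quat([q[1],q[2],q[3],q[0]]).as_matrix()
def ray(p,uv):
    K=np.array(p["camera_matrix"]); d=np.linalg.inv(K)@[uv[0],uv[1],1]
    return np.array(p["eye"]), rot(p["orientation"])@d
def at_z(p,uv,z):
    e,d=ray(p,uv); return e+d*(z-e[2])/d[2]
def proj(p,X):
    c=rot(p["orientation"]).T@(np.array(X)-p["eye"]); q=np.array(p["camera_matrix"])@c; return q[:2]/q[2]
def save(p,n): cv2.imwrite("pics/"+n,cv2.cvtColor(p["image"],cv2.COLOR_RGB2BGR))
E
python3 - <<'E'
from h import *
print(bot.observe())
for c in ["top","scene"]:
    p=bot.read_camera(c); save(p,c+"1.png"); print(c,p["eye"],p["orientation"])
    for l,z in [("ejector_twin_top",.0516),("cassette_twin_nose",.042),("chute_end",.013),("chute_mid",.0356),("cassette_twin",.048),("cassette_plain",.048),("dock_twin",0)]:
        for r in bot.place_of(l,p)[:3]: print(l,np.round(r["at"]),round(r["confidence"],2),at_z(p,r["at"],z).round(3))
E
```

```text
pics
{'t': 0.0, 'joint_positions': array([ 1.53160969e+00,  2.55753844e-01,  1.07000297e-01, -5.05203263e-04,
       -1.42393233e+00, -2.84607218e-01]), 'joint_vel': array([-0.00074839,  0.00068152, -0.00078232,  0.00081491,  0.00141898,
        0.00102662]), 'joint_efforts': array([ 4.42813189e-04, -3.86625767e+01,  2.37943178e+01,  5.36536306e+00,
       -6.07266309e-03, -4.18190623e-06]), 'tool_pos': array([0.17475035, 0.52091593, 0.20928592]), 'eef_rot': array([ 9.68252266e-04,  9.86916824e-01, -1.61227256e-01, -1.32325760e-04]), 'ft_force': array([-0.46604446,  0.14519923,  0.17030052]), 'torque': array([-0.00363431, -0.01899707, -0.00836893]), 'gripper_force': 0.0, 'opening': 0.0855384442057176}
top [ 0.29619585 -0.02624083  1.11362995] [-0.06213992  0.70994254 -0.69867746  0.06300818]
ejector_twin_top [367. 195.] 0.71 [ 0.504 -0.169  0.052]
ejector_twin_top [315. 193.] 0.58 [ 0.505 -0.018  0.052]
ejector_twin_top [354. 169.] 0.5 [ 0.581 -0.131  0.052]
cassette_twin_nose [354. 245.] 0.85 [ 0.357 -0.134  0.042]
cassette_twin_nose [403. 221.] 0.77 [ 0.429 -0.275  0.042]
cassette_
[... 490 characters left out ...]
2995441] [-0.23554759  0.43301716  0.77460301 -0.39623685]
ejector_twin_top [262. 232.] 0.67 [ 0.582 -0.122  0.052]
cassette_twin_nose [304. 208.] 0.86 [ 0.422 -0.095  0.042]
cassette_twin_nose [272. 174.] 0.83 [ 0.322 -0.272  0.042]
cassette_twin_nose [250. 223.] 0.77 [ 0.558 -0.177  0.042]
chute_end [218. 260.] 0.74 [ 0.694 -0.177  0.013]
chute_mid [242. 228.] 0.95 [ 0.581 -0.187  0.036]
chute_mid [465. 305.] 0.27 [0.542 0.397 0.036]
cassette_twin [276. 180.] 0.76 [ 0.349 -0.237  0.048]
cassette_twin [312. 247.] 0.71 [0.562 0.014 0.048]
cassette_twin [255. 208.] 0.66 [ 0.501 -0.203  0.048]
cassette_plain [386. 252.] 0.73 [0.482 0.177 0.048]
dock_twin [256. 231.] 0.69 [ 0.535 -0.178 -0.   ]
```

View pics/top1.png

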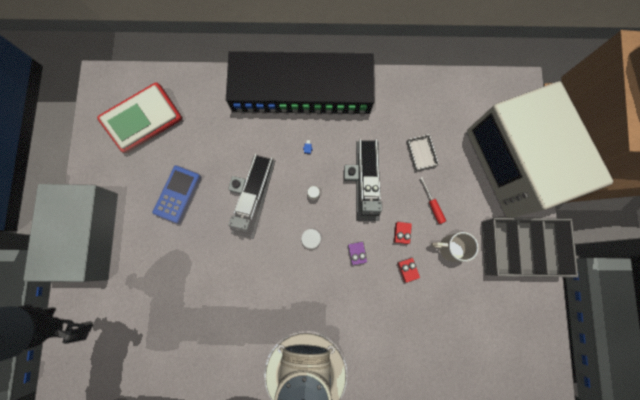

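View pics/scene1.png

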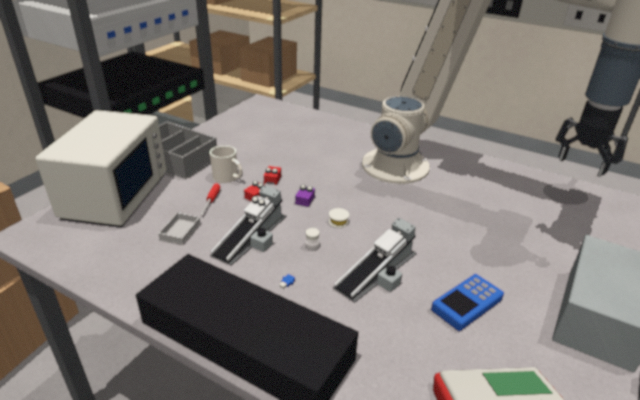

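The dock at the right (top image, x≈369, y 140–213) holds a silver cassette with two barrels at about (373,188). The dock at (252,190) has a flat-topped cassette. The two-barrel look-alikes are purple (357,254) and red (403,232) and (408,269), all lying loose. I take the silver one in the right dock, and will confirm it with a crop.

```bash
python3 - <<'E'
import cv2
i=cv2.imread("pics/top1.png"); cv2.imwrite("pics/crop1.png",cv2.resize(i[130:285,330:430],None,fx=3.8,fy=3.8,interpolation=cv2.INTER_CUBIC))
from h import *
T=rot(bot.observe()["eef_rot"]); print((T.T@(np.array([.57,-.155,.21])-bot.observe()["tool_pos"])*100).round(2))
E
```

```text
[5.897e+01 5.156e+01 2.000e-02]
```

View pics/crop1.png

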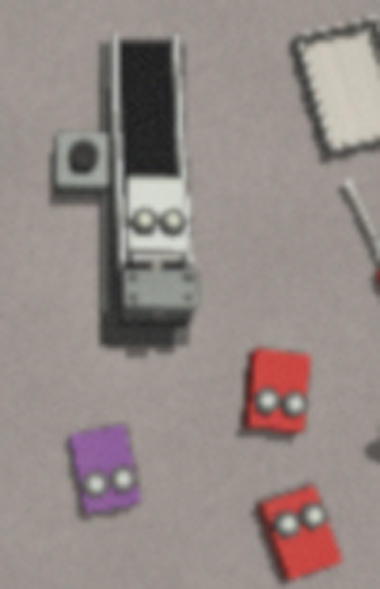

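The crop confirms it: the silver two-barrel cassette sits in the dock at crop (157,215), with its button at crop (82,157). Moving above it now.

Emit:
play_rows:
  rows:
    - {"dx":3.1,"dy":2.71,"dz":0,"roll":0,"grip":0.13}
    - {"dx":3.1,"dy":2.71,"dz":0,"roll":0,"grip":0.13}
    - {"dx":3.1,"dy":2.71,"dz":0,"roll":0,"grip":0.13}
    - {"dx":3.1,"dy":2.71,"dz":0,"roll":0,"grip":0.13}
    - {"dx":3.1,"dy":2.71,"dz":0,"roll":0,"grip":0.13}

```text
t: 1.22
tool_pos: [0.2793, 0.3419, 0.2103]
eef_rot: [-0.0, 0.987, -0.161, 0.0]
ft_force: [2.1, 0.3, 0.1]
opening: 0.037
gripper_force: 0.0
```

Emit:
play_rows:
  rows:
    - {"dx":3.1,"dy":2.71,"dz":0,"roll":0,"grip":0.13}
    - {"dx":3.1,"dy":2.71,"dz":0,"roll":0,"grip":0.13}
    - {"dx":3.1,"dy":2.71,"dz":0,"roll":0,"grip":0.13}
    - {"dx":3.1,"dy":2.71,"dz":0,"roll":0,"grip":0.13}
    - {"dx":3.1,"dy":2.71,"dz":0,"roll":0,"grip":0.13}

```text
t: 1.63
tool_pos: [0.3832, 0.164, 0.2106]
eef_rot: [-0.0, 0.987, -0.161, 0.0]
ft_force: [0.9, 0.9, 0.0]
opening: 0.0373
gripper_force: 0.0
```

Emit:
play_rows:
  rows:
    - {"dx":3.1,"dy":2.71,"dz":0,"roll":0,"grip":0.13}
    - {"dx":3.1,"dy":2.71,"dz":0,"roll":0,"grip":0.13}
    - {"dx":3.1,"dy":2.71,"dz":0,"roll":0,"grip":0.13}
    - {"dx":3.1,"dy":2.71,"dz":0,"roll":0,"grip":0.13}
    - {"dx":1.0,"dy":0.9,"dz":0,"roll":0,"grip":0.13}

```text
t: 2.05
tool_pos: [0.4738, 0.0079, 0.21]
eef_rot: [0.001, 0.987, -0.163, 0.0]
ft_force: [-0.3, 0.5, 0.8]
opening: 0.037
gripper_force: 0.0
```

Emit:
play_rows:
  rows:
    - {"roll":-0.108,"grip":0.13}
    - {"roll":-0.108,"grip":0.13}
    - {"roll":-0.107,"grip":0.13}

```text
invalid input at $.rows[0]: expected keys grip, dx, dy, dz, roll
```

Emit:
play_rows:
  rows:
    - {"dx":1.6,"dy":3.25,"grip":0.13}
    - {"dx":1.6,"dy":3.25,"grip":0.13}
    - {"dx":1.6,"dy":3.25,"grip":0.13}
    - {"dx":1.6,"dy":3.25,"grip":0.13}
    - {"dx":1.6,"dy":3.25,"grip":0.13}

```text
invalid input at $.rows[0]: expected keys grip, dx, dy, dz, roll
```

```bash
python3 - <<'E'
from h import *
s=bot.observe(); print(s["t"],s["tool_pos"],s["eef_rot"],s["opening"])
p=bot.read_camera("wrist"); save(p,"w1.png"); print(p["eye"],rot(p["orientation"]).round(2),proj(p,s["tool_pos"]))
for l,z in [("ejector_twin_top",.0516),("cassette_twin_nose",.042),("chute_end",.013),("chute_mid",.0356),("cassette_twin",.048)]:
    for r in bot.place_of(l,p)[:2]: print(l,np.round(r["at"]),round(r["confidence"],2),at_z(p,r["at"],z).round(4))
E
```

```text
2.05 [0.47383092 0.00793787 0.2099997 ] [ 6.31086233e-04  9.86652727e-01 -1.62837313e-01  8.05662139e-05] 0.0369868106892769
[ 0.5475565  -0.0170651   0.37315956] [[-0.32 -0.9  -0.29]
 [-0.95  0.31  0.1 ]
 [ 0.    0.31 -0.95]] [324.2763786  238.88812226]
ejector_twin_top [418.  40.] 0.83 [ 0.5808 -0.1279  0.0516]
ejector_twin_top [457.  31.] 0.7 [ 0.5759 -0.1669  0.0516]
cassette_twin_nose [547. 133.] 0.87 [ 0.4425 -0.2499  0.042 ]
cassette_twin_nose [572. 237.] 0.85 [ 0.2988 -0.2676  0.042 ]
chute_end [478.  86.] 0.37 [ 0.5142 -0.1976  0.013 ]
chute_mid [462.  32.] 0.79 [ 0.5748 -0.1787  0.0356]
chute_mid [274.  22.] 0.16 [0.6462 0.0046 0.0356]
cassette_twin [453. 230.] 0.96 [ 0.3611 -0.1236  0.048 ]
cassette_twin [548. 158.] 0.94 [ 0.4154 -0.2442  0.048 ]
```

View pics/w1.png

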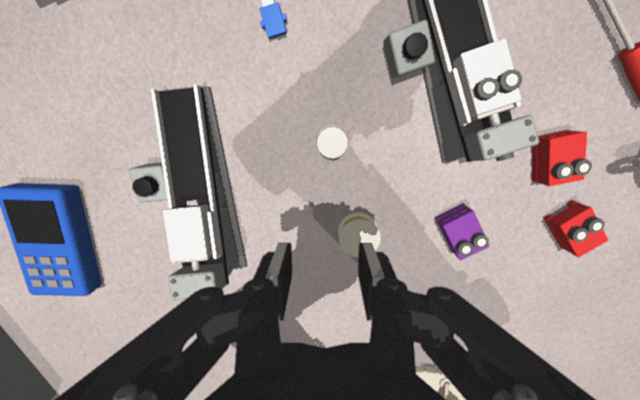

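The wrist view shows both docks and the fingers at (280,280) and (370,280). The twin dock is upper right, with its button at (415,46) and the barrels at (487,88) and (511,79). Each row needs all its keys, so I resend.

Emit:
play_rows:
  rows:
    - {"dx":0,"dy":0,"dz":0,"roll":-0.108,"grip":0.13}
    - {"dx":0,"dy":0,"dz":0,"roll":-0.108,"grip":0.13}
    - {"dx":0,"dy":0,"dz":0,"roll":-0.107,"grip":0.13}

```text
t: 2.6
tool_pos: [0.4719, 0.0131, 0.2105]
eef_rot: [-0.0, 1.0, 0.003, 0.0]
ft_force: [-0.2, -0.5, -0.4]
opening: 0.0369
gripper_force: 0.0
```

Emit:
play_rows:
  rows:
    - {"dx":1.6,"dy":3.25,"dz":0,"roll":0,"grip":0.13}
    - {"dx":1.6,"dy":3.25,"dz":0,"roll":0,"grip":0.13}
    - {"dx":1.6,"dy":3.25,"dz":0,"roll":0,"grip":0.13}
    - {"dx":1.6,"dy":3.25,"dz":0,"roll":0,"grip":0.13}
    - {"dx":1.6,"dy":3.25,"dz":0,"roll":0,"grip":0.13}

```text
t: 3.02
tool_pos: [0.5528, -0.1507, 0.2107]
eef_rot: [-0.0, 1.0, 0.001, 0.0]
ft_force: [-0.1, 0.8, 0.3]
opening: 0.0367
gripper_force: 0.0
```

```bash
python3 - <<'E'
from h import *
s=bot.observe(); print(s["t"],s["tool_pos"],s["eef_rot"],s["opening"])
p=bot.read_camera("wrist"); save(p,"w2.png"); print(p["eye"],proj(p,s["tool_pos"]))
for l,z in [("ejector_twin_top",.0516),("cassette_twin_nose",.042),("chute_end",.013),("chute_mid",.0356),("cassette_twin",.048)]:
    for r in bot.place_of(l,p)[:2]: print(l,np.round(r["at"]),round(r["confidence"],2),at_z(p,r["at"],z).round(4))
E
```

```text
3.0167 [ 0.55283788 -0.15067045  0.21065007] [-5.12745897e-05  9.99999464e-01  9.41043115e-04  4.28059275e-04] 0.0367094728597159
[ 0.63057146 -0.15057272  0.37382768] [324.67646678 238.87887614]
ejector_twin_top [344. 231.] 0.64 [ 0.4873 -0.175   0.0516]
ejector_twin_top [304. 155.] 0.61 [ 0.5814 -0.1274  0.0516]
cassette_twin_nose [312. 289.] 0.96 [ 0.3975 -0.1334  0.042 ]
cassette_twin_nose [346. 180.] 0.83 [ 0.5502 -0.1758  0.042 ]
chute_end [347.  59.] 0.64 [ 0.6863 -0.1757  0.013 ]
chute_end [306. 155.] 0.19 [ 0.5757 -0.1271  0.013 ]
chute_mid [350. 158.] 0.81 [ 0.5763 -0.1803  0.0356]
cassette_twin [346. 205.] 0.7 [ 0.5204 -0.1768  0.048 ]
cassette_twin [410. 275.] 0.56 [ 0.4228 -0.2636  0.048 ]
```

View pics/w2.png

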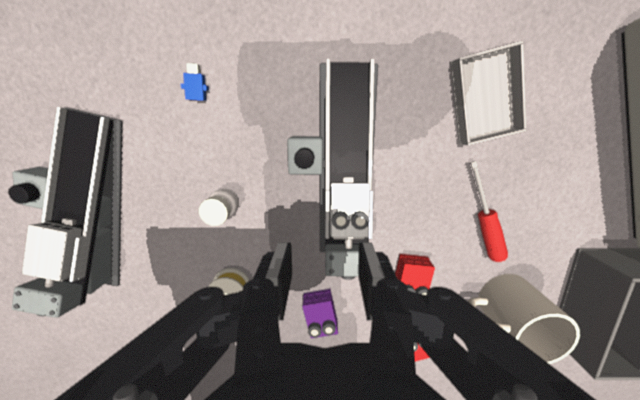

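The wrist view shows the twin dock at image centre: button (304,156), chute from (350,62) down to the nose at (350,182), barrels at (340,220) and (361,220). I'll fit the heading from the chute's wall edges.

```bash
python3 - <<'E'
from h import *
p=bot.read_camera("wrist"); g=cv2.cvtColor(p["image"],cv2.COLOR_RGB2GRAY).astype(int)
P=[]
for r in range(70,176,15):
    row=g[r]; a=[c for c in range(318,384) if row[c]>150]
    L=[c for c in a if c<350]; Rr=[c for c in a if c>350]
    # white wall centres
    k=lambda z,c:at_z(p,(c,r),z)
    for it in range(1):
        x=k(.03,350)[0]
    zf=.042-np.tan(np.radians(12))*(x-.5505); 
    l=k(zf+.01,max(L)+.5);rr=k(zf+.01,min(Rr)-.5)
    print(r,min(L),max(L),min(Rr),max(Rr),round(x,3),l[1].round(4),rr[1].round(4),((l+rr)/2)[1].round(4)); P.append(((l+rr)/2)[:2])
P=np.array(P); print(np.polyfit(P[:,0],P[:,1],1))
b=g[140:172,288:320]; m=(b<70); ys,xs=np.nonzero(m); print("button px",xs.mean()+288,ys.mean()+140,np.ptp(xs),np.ptp(ys))
for y in (185,230): print(g[y,326:374])
E
```

```text
70 318 330 372 383 0.672 -0.1554 -0.2014 -0.1784
85 318 330 371 383 0.656 -0.1555 -0.2006 -0.178
100 318 330 371 383 0.64 -0.1555 -0.2009 -0.1782
115 318 330 371 383 0.624 -0.1556 -0.2012 -0.1784
130 318 330 370 383 0.607 -0.1557 -0.2004 -0.178
145 318 330 370 383 0.59 -0.1557 -0.2006 -0.1782
160 318 330 370 383 0.572 -0.1558 -0.2009 -0.1784
175 318 330 369 383 0.553 -0.1559 -0.2 -0.1779
[-0.00153978 -0.17725233]
button px 304.96345514950167 157.2093023255814 18 20
[121 231 249 246 166 106 217 251 248 247 246 246 246 246 246 246 246 246
 246 246 246 246 246 246 246 246 246 246 246 246 246 246 246 246 246 246
 246 247 247 247 247 247 247 246 245 243 231 194]
[ 82 127 138 128  84  69 123 166 180 176 177 176 177 175 174 177 179 183
 179 177 174 173 177 176 180 176 176 174 171 174 175 175 176 171 172 174
 172 174 175 174 172 170 163 188 246 250 249 216]
```

The chute's centre line is at y=-0.178, its measured width is about 45 mm and its heading is 0. The button is at about (0.580,-0.127), which agrees with the given 52 mm offset. Next I line up and descend.

Emit:
play_rows:
  rows:
    - {"dx":2.7,"dy":0.15,"dz":0,"roll":0,"grip":0.13}
    - {"dx":0,"dy":0,"dz":3.7,"roll":0,"grip":0.13}
    - {"dx":0,"dy":0,"dz":3.7,"roll":0,"grip":0.13}
    - {"dx":0,"dy":0,"dz":3.5,"roll":0,"grip":0.13}
    - {"dx":0,"dy":0,"dz":2.0,"roll":0,"grip":0.13}

```text
t: 3.78
tool_pos: [0.5769, -0.1501, 0.0776]
eef_rot: [-0.001, 1.0, 0.0, -0.002]
ft_force: [-0.1, 0.3, -0.8]
opening: 0.0378
gripper_force: 0.0
```

Emit:
play_rows:
  rows:
    - {"dx":0,"dy":0,"dz":0.9,"roll":0,"grip":0.13}
    - {"dx":0,"dy":0,"dz":0,"roll":0,"grip":0.13}

```text
t: 3.95
tool_pos: [0.5778, -0.1509, 0.0706]
eef_rot: [-0.0, 1.0, 0.0, -0.002]
ft_force: [0.0, -0.1, 0.6]
opening: 0.0372
gripper_force: 0.0
```

```bash
python3 - <<'E'
from h import *
s=bot.observe(); print(s["t"],s["tool_pos"],s["eef_rot"],s["opening"],s["ft_force"])
p=bot.read_camera("wrist"); save(p,"w3.png")
E
```

```text
3.95 [ 0.57784663 -0.15091983  0.07063499] [-1.49009446e-04  9.99998338e-01  3.87051689e-04 -1.77564680e-03] 0.03717847731508617 [ 0.00732674 -0.11129556  0.63343936]
```

View pics/w3.png

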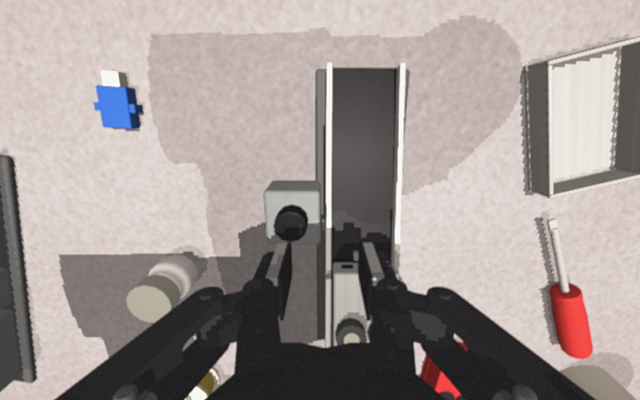

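```bash
python3 - <<'E'
from h import *
p=bot.read_camera("wrist")
for z in (.066,.07):
  for y in (-.126,-.178): print(z,y,[proj(p,(x,y,z)).round(0) for x in (.567,.578,.589)])
print(proj(p,(.58,-.126,.0516)),proj(p,(.58,-.178,.0356)),proj(p,(.55,-.178,.042)))
i=cv2.imread("pics/w3.png")[170:370,240:420]; cv2.imwrite("pics/c3.png",cv2.resize(i,None,fx=3,fy=3,interpolation=cv2.INTER_CUBIC))
E
```

```text
0.066 -0.126 [array([287., 251.]), array([286., 236.]), array([285., 220.])]
0.066 -0.178 [array([364., 251.]), array([365., 236.]), array([366., 221.])]
0.07 -0.126 [array([286., 254.]), array([285., 239.]), array([284., 223.])]
0.07 -0.178 [array([365., 254.]), array([366., 239.]), array([367., 223.])]
[288.41175612 224.75471118] [359.69410399 216.68697798] [359.11979022 256.19639864]
```

View pics/c3.png

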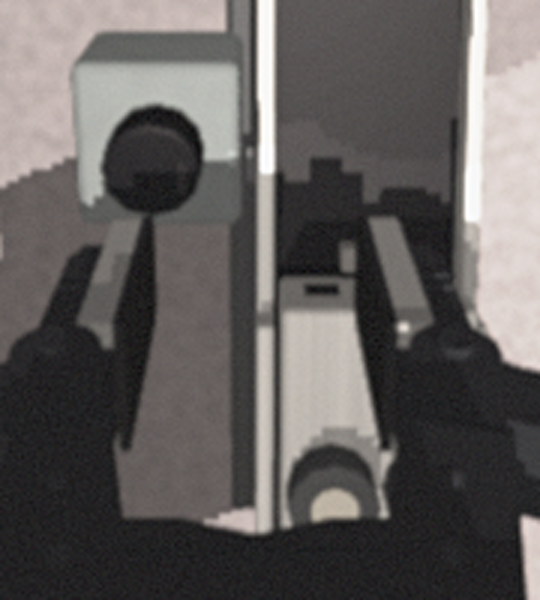

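The fingers hang on either side of the chute wall: left tip at (284,243) just behind the button (291,222), right tip at (368,243) over the chute floor. I'll shift 5 mm downhill and come down slowly, watching the force.

Emit:
play_rows:
  rows:
    - {"dx":0.5,"dy":0.1,"dz":0.6,"roll":0,"grip":0.13}
    - {"dx":0,"dy":0,"dz":0.6,"roll":0,"grip":0.13}
    - {"dx":0,"dy":0,"dz":0,"roll":0,"grip":0.13}

```text
t: 4.3
tool_pos: [0.5842, -0.153, 0.0597]
eef_rot: [-0.0, 1.0, -0.001, -0.0]
ft_force: [-0.9, 0.4, -0.5]
opening: 0.0372
gripper_force: 0.0
```

```bash
cat > look.py <<'E'
from h import *
s=bot.observe(); F=[]
for k in range(4):
    p=bot.read_camera("wrist"); F.append(bot.observe()["ft_force"])
print(s["t"],s["tool_pos"].round(4),s["opening"],np.mean(F,0).round(2),np.std(F,0).round(2))
print([ (np.round(r["at"]),round(r["confidence"],2),at_z(p,r["at"],.04).round(3)) for r in bot.place_of("cassette_twin_nose",p)[:3]])
E
python3 look.py; python3 - <<'E'
from h import *
p=bot.read_camera("scene"); u=proj(p,bot.observe()["tool_pos"]); print(u)
c,r=u.astype(int); i=cv2.cvtColor(p["image"],cv2.COLOR_RGB2BGR)[r-60:r+45,c-70:c+70]; cv2.imwrite("pics/s2.png",cv2.resize(i,None,fx=5,fy=5,interpolation=cv2.INTER_CUBIC))
E
```

```text
4.3 [ 0.5842 -0.153   0.0597] 0.03721473153026196 [-0.5   0.08  0.08] [0.62 0.53 0.64]
[]
[251.10540157 225.42993493]
```

View pics/s2.png

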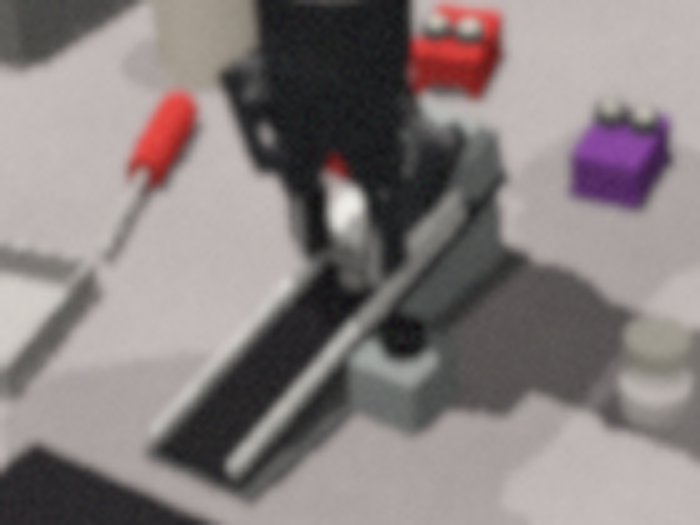

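The scene crop shows the fingertips at (310,245) and (395,275), still about 20 mm above the button top (405,325). The left one is over the chute and the right one is just above and behind the button. I continue down in small steps.

Emit:
play_rows:
  rows:
    - {"dx":0,"dy":-0.1,"dz":0.5,"roll":0,"grip":0.13}
    - {"dx":0,"dy":0,"dz":0.5,"roll":0,"grip":0.13}
    - {"dx":0,"dy":0,"dz":0,"roll":0,"grip":0.13}

```text
t: 4.85
tool_pos: [0.5832, -0.1519, 0.0487]
eef_rot: [-0.0, 1.0, -0.001, -0.001]
ft_force: [0.3, -0.2, -0.7]
opening: 0.0369
gripper_force: 0.0
```

```bash
python3 look.py
```

```text
4.85 [ 0.5832 -0.1519  0.0487] 0.03688599114599125 [0.36 0.03 0.46] [0.16 0.21 0.46]
[(array([362., 277.]), 0.76, array([ 0.55 , -0.179,  0.04 ]))]
```

Emit:
play_rows:
  rows:
    - {"dx":0,"dy":0,"dz":0.3,"roll":0,"grip":0.13}
    - {"dx":0,"dy":0,"dz":0,"roll":0,"grip":0.13}

```text
t: 5.27
tool_pos: [0.584, -0.1521, 0.0467]
eef_rot: [-0.0, 1.0, -0.0, -0.0]
ft_force: [-1.4, 0.0, -0.5]
opening: 0.0373
gripper_force: 0.0
```

```bash
python3 look.py
```

```text
5.2667 [ 0.584  -0.1521  0.0467] 0.03733486256895683 [0.37 0.19 0.07] [0.54 0.62 0.37]
[(array([362., 281.]), 0.89, array([ 0.548, -0.178,  0.04 ]))]
```

Emit:
play_rows:
  rows:
    - {"dx":0,"dy":0,"dz":0.3,"roll":0,"grip":0.13}
    - {"dx":0,"dy":0,"dz":0,"roll":0,"grip":0.13}

```text
t: 5.68
tool_pos: [0.5839, -0.1521, 0.0436]
eef_rot: [-0.0, 1.0, -0.0, -0.0]
ft_force: [-0.0, -0.0, 0.7]
opening: 0.0371
gripper_force: 0.0
```

Emit:
play_rows:
  rows:
    - {"dx":0,"dy":0,"dz":0.2,"roll":0,"grip":0.13}
    - {"dx":0,"dy":0,"dz":0,"roll":0,"grip":0.13}

```text
t: 5.85
tool_pos: [0.5839, -0.1521, 0.0417]
eef_rot: [-0.0, 1.0, -0.0, -0.0]
ft_force: [0.2, -0.8, -0.0]
opening: 0.037
gripper_force: 0.0
```

```bash
python3 look.py;python3 - <<'E'
from h import *
p=bot.read_camera("wrist"); save(p,"w4.png")
i=cv2.imread("pics/w4.png")[150:370,230:430]; cv2.imwrite("pics/c4.png",cv2.resize(i,None,fx=2.7,fy=2.7,interpolation=cv2.INTER_CUBIC))
E
```

```text
5.85 [ 0.5839 -0.1521  0.0417] 0.036989100822764104 [0.42 0.19 0.13] [0.24 0.66 0.38]
[(array([361., 286.]), 0.93, array([ 0.548, -0.177,  0.04 ]))]
```

View pics/c4.png

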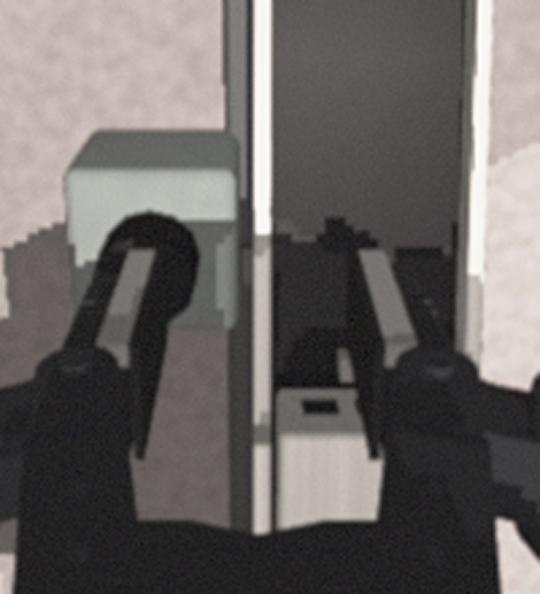

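The crop shows the left fingertip (130,250) now over the button (150,260) and the right one (372,250) over the middle of the chute floor. The cassette is still latched and there is no contact yet. I keep lowering in 2 mm steps.

Emit:
play_rows:
  rows:
    - {"dx":0,"dy":0,"dz":0.3,"roll":0,"grip":0.13}
    - {"dx":0,"dy":0,"dz":0,"roll":0,"grip":0.13}

```text
t: 6.32
tool_pos: [0.5839, -0.152, 0.0386]
eef_rot: [-0.0, 1.0, -0.0, -0.0]
ft_force: [0.4, 0.4, 0.9]
opening: 0.0369
gripper_force: 0.0
```

Emit:
play_rows:
  rows:
    - {"dx":0,"dy":0,"dz":0.2,"roll":0,"grip":0.13}
    - {"dx":0,"dy":0,"dz":0,"roll":0,"grip":0.13}

```text
t: 6.48
tool_pos: [0.5839, -0.1521, 0.0367]
eef_rot: [-0.0, 1.0, -0.0, -0.0]
ft_force: [-0.5, 0.0, -0.0]
opening: 0.0371
gripper_force: 0.0
```

```bash
python3 look.py
```

```text
6.4833 [ 0.5839 -0.1521  0.0367] 0.03708271759534424 [-0.1   0.15  0.03] [0.27 0.64 0.1 ]
[(array([362., 290.]), 0.74, array([ 0.549, -0.177,  0.04 ])), (array([463., 374.]), 0.68, array([ 0.476, -0.255,  0.04 ]))]
```

Emit:
play_rows:
  rows:
    - {"dx":0,"dy":0,"dz":0.2,"roll":0,"grip":0.13}
    - {"dx":0,"dy":0,"dz":0,"roll":0,"grip":0.13}

```text
t: 6.9
tool_pos: [0.584, -0.1521, 0.0348]
eef_rot: [-0.0, 1.0, -0.0, -0.0]
ft_force: [-0.4, -0.5, -0.1]
opening: 0.0372
gripper_force: 0.0
```

Emit:
play_rows:
  rows:
    - {"dx":0,"dy":0,"dz":0.2,"roll":0,"grip":0.13}
    - {"dx":0,"dy":0,"dz":0,"roll":0,"grip":0.13}

```text
t: 7.07
tool_pos: [0.5839, -0.1521, 0.0327]
eef_rot: [-0.0, 1.0, -0.0, -0.0]
ft_force: [0.4, -1.2, -0.1]
opening: 0.037
gripper_force: 0.0
```

```bash
python3 look.py
```

```text
7.0667 [ 0.5839 -0.1521  0.0327] 0.037028483790490174 [-0.22 -0.17 -0.19] [0.48 0.55 0.58]
[(array([365., 294.]), 0.9, array([ 0.548, -0.178,  0.04 ])), (array([465., 378.]), 0.86, array([ 0.477, -0.254,  0.04 ]))]
```

Emit:
play_rows:
  rows:
    - {"dx":0,"dy":0,"dz":0.2,"roll":0,"grip":0.13}
    - {"dx":0,"dy":0,"dz":0,"roll":0,"grip":0.13}

```text
t: 7.48
tool_pos: [0.584, -0.1521, 0.0308]
eef_rot: [-0.0, 1.0, -0.0, -0.0]
ft_force: [-0.3, 0.1, 0.4]
opening: 0.037
gripper_force: 0.0
```

Emit:
play_rows:
  rows:
    - {"dx":0,"dy":0,"dz":0.2,"roll":0,"grip":0.13}
    - {"dx":0,"dy":0,"dz":0,"roll":0,"grip":0.13}

```text
t: 7.65
tool_pos: [0.5842, -0.1522, 0.0289]
eef_rot: [-0.0, 1.0, -0.0, -0.0]
ft_force: [-0.2, -0.3, 0.8]
opening: 0.037
gripper_force: 0.4
```

```bash
python3 look.py
```

```text
7.65 [ 0.5842 -0.1522  0.0289] 0.03703241583908295 [-0.2   0.17  0.94] [0.45 0.25 0.59]
[(array([365., 299.]), 0.81, array([ 0.547, -0.178,  0.04 ])), (array([467., 381.]), 0.8, array([ 0.478, -0.253,  0.04 ]))]
```

Emit:
play_rows:
  rows:
    - {"dx":0,"dy":0,"dz":0.2,"roll":0,"grip":0.13}
    - {"dx":0,"dy":0,"dz":0,"roll":0,"grip":0.13}

```text
t: 8.07
tool_pos: [0.5843, -0.1522, 0.0271]
eef_rot: [0.0, 1.0, -0.0, 0.0]
ft_force: [0.7, 0.0, 1.8]
opening: 0.0371
gripper_force: 0.7
```

Emit:
play_rows:
  rows:
    - {"dx":0,"dy":0,"dz":0.2,"roll":0,"grip":0.13}
    - {"dx":0,"dy":0,"dz":0,"roll":0,"grip":0.13}

```text
t: 8.23
tool_pos: [0.5844, -0.1522, 0.0251]
eef_rot: [0.0, 1.0, -0.0, 0.0]
ft_force: [1.0, 0.5, 2.3]
opening: 0.0371
gripper_force: 1.0
```

```bash
python3 look.py
```

```text
8.2333 [ 0.5844 -0.1522  0.0251] 0.037122599079083496 [0.14 0.45 2.3 ] [0.3  0.13 0.31]
[(array([368., 304.]), 0.57, array([ 0.547, -0.18 ,  0.04 ]))]
```

The button is taking load: 2.3 N, so about 3 mm down. I press on past the release point.

Emit:
play_rows:
  rows:
    - {"dx":0,"dy":0,"dz":0.2,"roll":0,"grip":0.13}
    - {"dx":0,"dy":0,"dz":0.15,"roll":0,"grip":0.13}
    - {"dx":0,"dy":0,"dz":0,"roll":0,"grip":0.13}

```text
t: 8.73
tool_pos: [0.5846, -0.1522, 0.0217]
eef_rot: [0.0, 1.0, -0.0, 0.0]
ft_force: [0.8, -0.4, 3.0]
opening: 0.0372
gripper_force: 2.5
```

```bash
python3 look.py
```

```text
8.7333 [ 0.5846 -0.1522  0.0217] 0.03716298831593908 [1.16 0.27 2.91] [0.31 0.66 0.42]
[(array([368., 276.]), 0.87, array([ 0.569, -0.177,  0.04 ])), (array([471., 389.]), 0.7, array([ 0.481, -0.252,  0.04 ])), (array([147., 309.]), 0.39, array([ 0.546, -0.043,  0.04 ]))]
```

The cassette popped: the nose moved from 0.547 to about 0.569, and there is about 1.2 N along +x on the finger. I hold and verify.

Emit:
play_rows:
  rows:
    - {"dx":0,"dy":0,"dz":0,"roll":0,"grip":0.13}
    - {"dx":0,"dy":0,"dz":0,"roll":0,"grip":0.13}
    - {"dx":0,"dy":0,"dz":0,"roll":0,"grip":0.13}
    - {"dx":0,"dy":0,"dz":0,"roll":0,"grip":0.13}
    - {"dx":0,"dy":0,"dz":0,"roll":0,"grip":0.13}

```text
t: 9.4
tool_pos: [0.5845, -0.1522, 0.0219]
eef_rot: [0.0, 1.0, -0.0, 0.0]
ft_force: [2.2, -0.8, 3.5]
opening: 0.0368
gripper_force: 2.6
```

```bash
python3 look.py; python3 - <<'E'
from h import *
p=bot.read_camera("wrist"); save(p,"w5.png")
E
```

```text
9.4 [ 0.5845 -0.1522  0.0219] 0.036804857036160356 [ 2.8  -0.38  3.24] [0.32 0.45 0.47]
[(array([366., 275.]), 0.92, array([ 0.57 , -0.177,  0.04 ])), (array([471., 390.]), 0.6, array([ 0.48 , -0.252,  0.04 ]))]
```

View pics/w5.png

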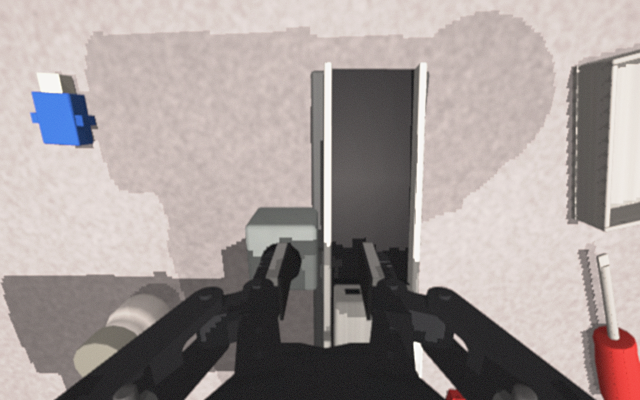

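The last picture shows the cassette's nose at (352,287) against the chute finger (372,265), with the other finger still on the button (283,260). It is at rest and pushing on the finger, so I hand in.

```bash
python3 -c "
from plant import bot
print(bot.finish_job())"
```

```text
the job is handed in; nothing more can be done
None
```

I pressed the twin-barrel dock's ejector button and trapped the cassette in the chute about 20 mm out, still resting against my finger; the job is handed in, and no verdict came back.

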